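# Shim and hold a vial rack in the shaker clamp

### The job

The vial rack sits loose in the shaker clamp: stand orange spacers from the stand upright and square in the channel between the jaw and the rack until the remaining gap is small enough for the sliding jaw to close it and pinch the stack. Then push the jaw up against the stack until the red sprung plate behind the rack is pressed in about half-way (never let it bottom out), and finish while still holding the jaw there, as it springs back when let go. Spacers you do not need stay in their stand, and the bottles, beaker and mortar around are left alone.

Things in the scene. Friction and masses are not known exactly. Their poses are not given: they have to be found in the camera images.
- bed: fixed aluminium base of the shaker clamp, 320 x 90 mm. Origin on its underside, on the bench. Its +x runs along the channel from the jaw to the backstop, +y across, z up. The channel floor is 12 mm above the bench; the channel is 50 mm wide between two low rails whose tops are 7 mm above the floor.
- jaw (a joint): travel of the sliding blue jaw along the bed's +x, m: 0 = drawn back (its rest), 0.040 = its end stop. A light spring (0.75 N at rest to 1.75 N at the end stop) brings it back whenever it is let go.
- jaw_grip (a point): centre of the upright black grip on top of the jaw: 16 mm along the channel, 30 mm across it, 32 mm tall (42 to 74 mm above the bench). Axes as the bed. Take it across its 30 mm from above and push along the bed's +x.
- jaw_face (a point): middle of the jaw's front face (44 wide, 30 mm tall), which looks along the bed's +x; moves with the jaw. 15 mm above the channel floor.
- rack_face (a point): middle of the end face of the white vial rack that looks at the jaw (face 44 wide, 38 mm tall; 19 mm above the channel floor). Axes as the bed. The gap to fill, 54 to 80 mm when the jaw is drawn back, runs from jaw_face to here along the bed's x. The rack itself is listed as rack.
- rack: loose white rack block with three capped amber vials, 100 mm along the channel x 44 x 63 mm tall over the caps, 0.3 to 0.6 kg, standing in the channel with its far end against the sprung plate. Origin under that far end; the rack runs 100 mm to its -x. Slides along the channel when pushed, with a few newtons of friction.
- plate (a joint): how far the red sprung plate of the backstop is pressed in, m: 0 = relaxed, 0.010 = half-way, 0.020 = bottomed out. Spring 0.8 N per mm, so half-way is 8 N on the plate, and about 7 to 14 N to push the jaw (with the jaw's own spring and friction, which is more while moving than once at rest).
- backstop: fixed blue block (46 mm tall) at the far end of the channel that carries the red sprung plate (44 mm wide, top 44 mm above the channel floor). Origin on the channel floor at the relaxed front face of the plate; axes as the bed.
- stand: fixed grey spacer stand, 150 x 66 x 14 mm tall, origin at the centre of its underside. Four slots 34 mm apart along its x, at x = -51, -17, 17, 51 mm, each 8 mm deep, 1.5 mm clear all round; the spacers stand on the slot floors, 6 mm above the bench, widths along the stand's y.
- spacer1_mid (a point): spacer 1: orange plastic spacer block standing upright in the stand at the start: 18 thick (its x) x 44 wide (its y) x 50 mm tall, 45 g; this point is its centre, 25 mm above its underside. All four spacers are alike.
- spacer2_mid (a point): spacer 2, like spacer 1: orange, 18 x 44 x 50 mm; this point is its centre, 25 mm above its underside
- spacer3_mid (a point): spacer 3, like spacer 1: orange, 18 x 44 x 50 mm; this point is its centre, 25 mm above its underside
- spacer4_mid (a point): spacer 4, like spacer 1: orange, 18 x 44 x 50 mm; this point is its centre, 25 mm above its underside
- amber_bottle: closed amber glass bottle, 68 mm wide, 150 mm tall; a bystander, origin at the centre of its underside
- white_jar: white plastic jar, 56 mm wide, 70 mm tall; a bystander, origin at the centre of its underside
- small_vial: small amber vial, 28 mm wide, 50 mm tall; a bystander, origin at the centre of its underside
- beaker: glass beaker, 64 mm wide, 80 mm tall; a bystander, origin at the centre of its underside
- green_vial: white vial with a green cap, 32 mm wide, 60 mm tall; a bystander, origin at the centre of its underside
- mortar: white ceramic mortar, 84 mm wide, 50 mm tall; a bystander, origin at the centre of its underside
There are look-alikes about, which are no part of the job. What is shaped like the part that bears spacer1_mid but black or grey is not meant. What is shaped like the part that bears spacer2_mid but grey is not meant.

How it is judged:
At the end, for the whole second after the job is handed in: Robot pushes the jaw (over 2 N); jaw, spacers, rack and plate press on one another (over 1 N); plate 5 to 15 mm in; rack upright; every spacer upright and either on the channel floor between jaw and rack (square within 0.2 rad, 12 mm of the middle line) or within 12 mm of its start (((x of spacer1_mid in the frame of bed between -0.085 and 0.03 m and y of spacer1_mid in the frame of bed between -0.012 and 0.012 m and z of spacer1_mid in the frame of bed below 0.043 m and angle between the x axis of spacer1_mid and the x axis of bed, either way round below 0.2 rad and angle between spacer1_mid's own z axis and vertical below 0.15 rad) or (distance of spacer1_mid from where it was at the start of the episode below 0.012 m and angle between spacer1_mid's own z axis and vertical below 0.15 rad)) and ((x of spacer2_mid in the frame of bed between -0.085 and 0.03 m and y of spacer2_mid in the frame of bed between -0.012 and 0.012 m and z of spacer2_mid in the frame of bed below 0.043 m and angle between the x axis of spacer2_mid and the x axis of bed, either way round below 0.2 rad and angle between spacer2_mid's own z axis and vertical below 0.15 rad) or (distance of spacer2_mid from where it was at the start of the episode below 0.012 m and angle between spacer2_mid's own z axis and vertical below 0.15 rad)) and ((x of spacer3_mid in the frame of bed between -0.085 and 0.03 m and y of spacer3_mid in the frame of bed between -0.012 and 0.012 m and z of spacer3_mid in the frame of bed below 0.043 m and angle between the x axis of spacer3_mid and the x axis of bed, either way round below 0.2 rad and angle between spacer3_mid's own z axis and vertical below 0.15 rad) or (distance of spacer3_mid from where it was at the start of the episode below 0.012 m and angle between spacer3_mid's own z axis and vertical below 0.15 rad)) and ((x of spacer4_mid in the frame of bed between -0.085 and 0.03 m and y of spacer4_mid in the frame of bed between -0.012 and 0.012 m and z of spacer4_mid in the frame of bed below 0.043 m and angle between the x axis of spacer4_mid and the x axis of bed, either way round below 0.2 rad and angle between spacer4_mid's own z axis and vertical below 0.15 rad) or (distance of spacer4_mid from where it was at the start of the episode below 0.012 m and angle between spacer4_mid's own z axis and vertical below 0.15 rad)) and value of joint plate between 0.005 and 0.015 m and contact force between any of the fingers, the arm and jaw above 2 N and (contact force between jaw and spacer1 above 1 N or contact force between jaw and spacer2 above 1 N or contact force between jaw and spacer3 above 1 N or contact force between jaw and spacer4 above 1 N) and (contact force between rack and spacer1 above 1 N or contact force between rack and spacer2 above 1 N or contact force between rack and spacer3 above 1 N or contact force between rack and spacer4 above 1 N) and contact force between rack and backstop above 1 N and angle between rack_face's own z axis and vertical below 0.1 rad); the arm keeps its last pose, push and grip.
It fails at once if the sprung plate is bottomed out (value of joint plate above 0.019 m).
It fails at once if a bottle, jar, vial, the beaker or the mortar is disturbed (over 30 mm) (distance of any of amber_bottle, white_jar, small_vial, beaker, green_vial, mortar from where it was at the start of the episode above 0.03 m).
It also fails if it takes over 72 s, if anything falls off the work surface, if the arm or the gripper's body presses on something with over 40 N, if the wrist force passes 120 N, or if a joint passes its speed limit or range.

### The arm

A 6-joint arm with a two-finger parallel gripper is mounted at the origin on the work surface. World frame = base frame: x ahead of the robot, y to its left, z up, the work surface at z = 0. Lengths are in m, angles in rad, forces in N, time in s.
With the tool pointing down it reaches from about 0.3 to 0.775 m from the base axis. Payload 14.6 kg.
Tool frame: the origin (TCP) lies at the very end of the fingers, on their centre line; the grasp point (between the pads) lies 19 mm behind it; z points along the fingers, y is the line along which they close (so a half turn about z gives the same grasp; the last joint's range is limited). The gripper opens to 94 mm and grips with 3 to 60 N. Pads are 16 mm wide; open, the fingers measure 119 mm over their backs; the gripper's body (75 mm by 177 mm) begins 78 mm behind the grasp point.
Start: joints at [1.056, 0.3, 1.521, -0, 1.321, -0.067], TCP at [0.238, 0.496, 0.205] pointing down, gripper open.
Joint ranges: [-3.03, 3.03], [-0.79, 2.21], [0.23, 2.52], [-1.04, 4.18], [0, 3.07], [-2.55, 2.55]. Speed limits (rad/s): [2.22, 2.22, 2.57, 3.14, 3.14, 3.14].

### API

Orientations are given as [roll, pitch, yaw] about the fixed x, y, z axes, in that order (R = Rz(yaw) Ry(pitch) Rx(roll)).
In Python, from station import ctrl gives the robot as it stands.
- The arm moves only by the tool move_arm, never from a script. Its argument "targets" is a list of rows, each a list of 6 numbers: the shift along the tool's x, y, z in units of 1000 mm (1.0 is 1000 mm), then the turn, a rotation vector about the tool's x, y, z in units of 30 degrees (1.0 is 30 degrees). In form: [[tx, ty, tz, ax, ay, az], ...]. A call has exactly 5 rows; each row is the pose to reach, as a shift and turn from the pose commanded when the call began, along the tool's axes at that moment; what a row does not reach only later rows make up. A row lasts 1/12 s, in which the tool goes at most 41.7 mm and 7.16 degrees, less where a joint would pass 70% of its speed; a pose out of reach is approached as far as the arm can. A call with a number of a shift or a turn outside -1 to 1 is refused whole. A call with a gripper value outside its range is refused whole. "fingers" is the opening, from -1 (shut) to 1 (fully open), set as the call begins (left out, the last holds). The fingers move at their own pace and stop on an object; "grip_force" is the grip in N (left out, the last holds). Time passes only in rows, so rows that repeat a pose let the fingers close, or fill a call up. It gives the time, the measured TCP pose, the force and the opening at its end, in the units of the state.
- ctrl.get_obs(): the state, without advancing time (a new reading comes with each control period).
- ctrl.camera(name): name is "scene" or "side" or "wrist"; returns the picture (384x512x3 uint8, red, green, blue); there is no depth.
- ctrl.camera_info(name): a dict with "fx", "fy", "cx", "cy" (pixels), "rvec" (rotation vector, rad) and "tvec" (3), from world to camera coordinates, as OpenCV has them. Camera axes: x right, y down, z forward; pixel columns grow to the right and rows downward; lengths in m; the calibration is good to about 2 mm. A picture is of the moment at which its call begins: read the wrist's pose just before it. camera_info takes no time and is no camera call; for the wrist camera it gives the pose at the moment of the call.
- ctrl.hand_in(): hands the job in, once; it reports no verdict.
The state is a dict: "time_s": time; "qpos": joint angles; "joint_vel": joint speeds; "tau": joint torques, N m; "ee_pos": TCP position; "eef_rot": TCP orientation; "force": force on the tool from outside, world axes, zero at the start; "moment": the same for the moment, N m; "grip_width": finger opening in m.
Only numpy, scipy, OpenCV 4.12 (cv2) and the standard library are available. Lean on these libraries where they do the work, as an engineer would, in place of code of your own. Each camera call takes 0.05 s, during which the arm holds its last target. There are 200 camera calls.

## Working session

There is one attempt and no reset: what is moved stays moved. The work goes in short steps, Python scripts to look and compute and a tool call to move; the robot and the scene stay as the last step left them, time stands still between calls to the robot, and variables do not carry over. Pictures are saved under pics/ and viewed, on a budget of 10 in all, crops included, one or two more only if the job needs it, and the job is handed in when it is done.

Besides the shell and the picture viewer there is one more tool, called after "Request:" as name(argument=value, ...) on one line, values as JSON. move_arm: Moves the arm, as the interface text tells. Shifts and turns lie within -1 to 1; 1 stands for 1000 mm of shift or 30 degrees of turn. Its arguments: {"type":"object","properties":{"targets":{"type":"array"},"fingers":{"type":"number"},"grip_force":{"type":"number"}},"required":["targets"]}

```bash
mkdir -p pics; ls; python3 - <<'E'
from station import ctrl
import cv2,numpy as np
o=ctrl.get_obs();print({k:np.round(v,3) for k,v in o.items()})
for n in("scene","side","wrist"):
    im=ctrl.camera(n);np.save(f"pics/{n}0.npy",im);cv2.imwrite(f"pics/{n}0.png",im[:,:,::-1])
    print(n,{k:np.round(v,4) for k,v in ctrl.camera_info(n).items()})
a=cv2.imread("pics/scene0.png");b=cv2.imread("pics/side0.png")
cv2.imwrite("pics/both0.png",cv2.resize(np.vstack([a,b]),(768,1152))[:,:] if 0 else np.vstack([a,b])[:,:])
E
```

```text
pics
{'time_s': np.float64(0.0), 'qpos': array([ 1.056,  0.3  ,  1.522,  0.   ,  1.321, -0.067]), 'joint_vel': array([ 0.001,  0.001,  0.001, -0.   , -0.001, -0.001]), 'tau': array([ 1.0000e-03, -5.3178e+01, -3.5276e+01,  7.1000e-02,  2.4000e-02,
       -0.0000e+00]), 'ee_pos': array([0.238, 0.496, 0.205]), 'eef_rot': array([-3.14 , -0.   ,  2.694]), 'force': array([-0.734,  0.359,  0.121]), 'moment': array([-0.005,  0.006,  0.051]), 'grip_width': np.float64(0.094)}
scene {'fx': np.float64(362.3483), 'fy': np.float64(362.3483), 'cx': np.float64(256.0348), 'cy': np.float64(190.0402), 'rvec': array([ 2.1063,  1.5794, -0.4927]), 'tvec': array([-0.1139, -0.41  ,  1.5177])}
side {'fx': np.float64(420.6271), 'fy': np.float64(420.6271), 'cx': np.float64(257.2419), 'cy': np.float64(183.9815), 'rvec': array([ 2.0801, -0.9045,  0.4278]), 'tvec': array([-0.3932,  0.2878,  0.9258])}
wrist {'fx': np.float64(313.7524), 'fy': np.float64(313.7524), 'cx': np.float64(250.5637), 'cy': np.float64(189.9845), 'rvec': array([-2.4742, -1.5575, -0.1945]), 'tvec': array([-0.5508, -0.027 ,  0.39  ])}
```

View pics/scene0.png

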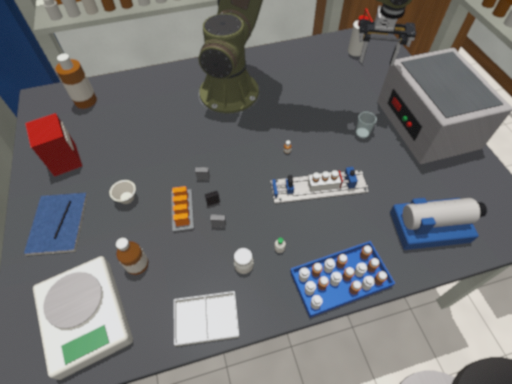

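View pics/side0.png

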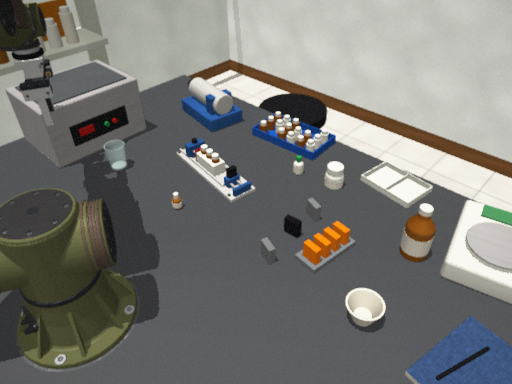

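The scene view shows the spacers at about (181,207), and the clamp running from the jaw at (288,185) to the backstop at (350,179). The grey and black look-alike blocks are at (202,174), (212,198) and (217,221). I'll get coarse positions from both views.

```bash
cat >h.py <<'E'
import numpy as np,cv2
from scipy.spatial.transform import Rotation as Rn
def cam(i):
    R=Rn.from_rotvec(np.array(i["rvec"],float)).as_matrix();t=np.array(i["tvec"],float);return R,t
def ray(i,p):
    R,t=cam(i);d=R.T@np.array([(p[0]-i["cx"])/i["fx"],(p[1]-i["cy"])/i["fy"],1]);return -R.T@t,d/np.linalg.norm(d)
def plane(i,p,z):
    o,d=ray(i,p);return o+d*(z-o[2])/d[2]
def tri(pairs):
    A=0;b=0
    for i,p in pairs:
        o,d=ray(i,p);M=np.eye(3)-np.outer(d,d);A=A+M;b=b+M@o
    x=np.linalg.solve(A,b);return x,[np.linalg.norm(np.cross(x-ray(i,p)[0],ray(i,p)[1])) for i,p in pairs]
def proj(i,X):
    R,t=cam(i);c=R@np.array(X)+t;return np.array([i["fx"]*c[0]/c[2]+i["cx"],i["fy"]*c[1]/c[2]+i["cy"]])
def blobs(im,lo,hi,amin=15):
    h=cv2.cvtColor(im,cv2.COLOR_RGB2HSV);m=cv2.inRange(h,np.array(lo),np.array(hi))
    n,l,s,c=cv2.connectedComponentsWithStats(m);return [(s[k,4],c[k].round(1),s[k,:4]) for k in range(1,n) if s[k,4]>=amin],m
def totool(obs,dw):
    "world shift -> tool axes, units of the move"
    return np.round(Rn.from_euler("xyz",obs["eef_rot"]).as_matrix().T@np.array(dw),4)
E
python3 - <<'E'
from h import *
from station import ctrl
for n in("scene","side"):
    i=ctrl.camera_info(n);im=np.load(f"pics/{n}0.npy")
    for nm,lo,hi in(("or",(5,190,150),(16,255,255)),("blue",(104,150,60),(118,255,255))):
        b,_=blobs(im,lo,hi)
        print(n,nm,[(a,c,plane(i,c,.04).round(3)) for a,c,s in b])
i=ctrl.camera_info("scene")
for nm,p,z in(("jawgrip",(291,180),.07),("bedL",(275,194),.006),("bedR",(366,181),.006),("stand",(182,208),.01),("vial",(287,147),.04),("rackcaps",(325,178),.07),("g1",(202,173),.045),("g2",(212,198),.045),("g3",(217,221),.045)):print(nm,plane(i,p,z).round(3))
E
```

```text
scene or [(np.int32(86), array([67.9, 68.1]), array([-0.302, -0.634,  0.04 ])), (np.int32(15), array([179.7, 191.7]), array([ 0.468, -0.277,  0.04 ])), (np.int32(15), array([180.8, 219. ]), array([ 0.571, -0.291,  0.04 ]))]
scene blue [(np.int32(3442), array([18.8, 55.8]), array([-0.454, -0.844,  0.04 ])), (np.int32(20), array([348.6, 170.1]), array([0.543, 0.29 , 0.04 ])), (np.int32(36), array([352. , 178.3]), array([0.578, 0.287, 0.04 ])), (np.int32(39), array([418.7, 200.4]), array([0.719, 0.455, 0.04 ])), (np.int32(1062), array([435.2, 232.2]), array([0.835, 0.444, 0.04 ])), (np.int32(71), array([427.4, 221.9]), array([0.797, 0.441, 0.04 ])), (np.int32(407), array([348.5, 256.1]), array([0.833, 0.16 , 0.04 ])), (np.int32(1307), array([337.4, 291.6]), array([0.921, 0.087, 0.04 ])), (np.int32(24), array([338.6, 269.5]), array([0.863, 0.116, 0.04 ])), (np.int32(26), array([325.2, 273.8]), array([0.864, 0.075, 0.04 ])), (np.int32(31), array([312.9, 278.4]), array([0.867, 0.036, 0.04 ]))]
side or [(np.int32(18), array([175.9, 199.7]), array([0.364, 0.114, 0.04 ])), (np.int32(739), arr
[... 162 characters left out ...]
.3,  91.4]), array([0.929, 0.507, 0.04 ])), (np.int32(1078), array([210., 113.]), array([0.763, 0.419, 0.04 ])), (np.int32(136), array([309.2, 128.2]), array([0.923, 0.079, 0.04 ])), (np.int32(699), array([292.3, 142.9]), array([0.809, 0.062, 0.04 ])), (np.int32(158), array([192.8, 146.7]), array([0.571, 0.289, 0.04 ])), (np.int32(94), array([230.7, 179.9]), array([0.531, 0.067, 0.04 ])), (np.int32(127), array([241. , 188.5]), array([0.522, 0.015, 0.04 ]))]
jawgrip [0.546 0.08  0.07 ]
bedL [0.544 0.028 0.006]
bedR [0.582 0.346 0.006]
stand [ 0.512 -0.283  0.01 ]
vial [0.386 0.123 0.04 ]
rackcaps [0.57  0.189 0.07 ]
g1 [ 0.417 -0.192  0.045]
g2 [ 0.525 -0.181  0.045]
g3 [ 0.613 -0.184  0.045]
```

```bash
python3 - <<'E'
from h import *
from station import ctrl
o=ctrl.get_obs();i=ctrl.camera_info("wrist");R,t=cam(i)
c=-R.T@t;T=Rn.from_euler("xyz",o["eef_rot"]).as_matrix()
print("cam world",c.round(3),"in tool",(T.T@(c-o["ee_pos"])).round(3));print("T\n",T.round(3));print("cam axes in tool\n",(T.T@R.T).round(3))
# want tool yaw so that tool y is along bed y (bed x at 83deg)
for g in(o["ee_pos"]*0+[.50,.16,.28],):print(totool(o,np.array(g)-o["ee_pos"]))
E
```

```text
cam world [0.175 0.527 0.384] in tool [ 0.071  0.001 -0.179]
T
 [[-0.901  0.433 -0.   ]
 [ 0.433  0.901 -0.001]
 [ 0.    -0.001 -1.   ]]
cam axes in tool
 [[ 0.001 -0.969 -0.247]
 [ 1.     0.     0.   ]
 [-0.    -0.247  0.969]]
[-0.3814 -0.1892 -0.0748]
```

```bash
cat >>h.py <<'E'
def plan(wps,o=None,pos=None,yaw=None):
    "wps: list of (x,y,z,yawdeg): one call each, straight from last; prints tool shift and az unit"
    if o is not None: pos=np.array(o["ee_pos"]);yaw=np.degrees(o["eef_rot"][2])
    for w in wps:
        a=np.radians(yaw);d=np.array(w[:3])-pos
        tx=d@[np.cos(a),np.sin(a),0];ty=d@[np.sin(a),-np.cos(a),0]
        dy=(w[3]-yaw+180)%360-180
        print("shift %.4f %.4f %.4f az %.4f"%(tx,ty,-d[2],-dy/30),"| len %.3f turn %.0f"%(np.linalg.norm(d),dy))
        pos=np.array(w[:3],float);yaw=w[3]
E
python3 - <<'E'
from h import *
from station import ctrl
i=ctrl.camera_info("scene")
for p in((425,155),(382,100)):print(plane(i,p,0).round(3))
plan([(.30,.34,.29,125),(.44,.24,.29,104),(.55,.17,.22,83)],ctrl.get_obs())
E
```

```text
[0.534 0.605 0.   ]
[0.227 0.589 0.   ]
shift -0.1232 -0.1134 -0.0849 az 0.9782 | len 0.188 turn -29
shift -0.1622 0.0573 -0.0000 az 0.7000 | len 0.172 turn -21
shift -0.0945 0.0898 0.0700 az 0.7000 | len 0.148 turn -21
```

Request:
move_arm(targets=[[-0.025, -0.023, -0.017, 0, 0, 0.2], [-0.05, -0.046, -0.034, 0, 0, 0.4], [-0.075, -0.069, -0.051, 0, 0, 0.6], [-0.1, -0.092, -0.068, 0, 0, 0.8], [-0.123, -0.113, -0.085, 0, 0, 0.98]])

```text
time_s: 0.57
ee_pos: [0.3002, 0.3389, 0.2911]
eef_rot: [-3.141, 0.0, 2.175]
force: [0.6, -0.0, 0.4]
grip_width: 0.094
```

Request:
move_arm(targets=[[-0.032, 0.011, 0, 0, 0, 0.14], [-0.064, 0.023, 0, 0, 0, 0.28], [-0.097, 0.034, 0, 0, 0, 0.42], [-0.13, 0.046, 0, 0, 0, 0.56], [-0.162, 0.057, 0, 0, 0, 0.7]])

```text
time_s: 0.98
ee_pos: [0.4408, 0.2391, 0.2904]
eef_rot: [-3.142, 0.0, 1.81]
force: [0.0, 0.1, -0.6]
grip_width: 0.094
```

Request:
move_arm(targets=[[-0.024, 0.022, 0.017, 0, 0, 0.17], [-0.048, 0.045, 0.035, 0, 0, 0.35], [-0.072, 0.067, 0.052, 0, 0, 0.52], [-0.095, 0.09, 0.07, 0, 0, 0.7], [-0.095, 0.09, 0.07, 0, 0, 0.7]])

```text
time_s: 1.4
ee_pos: [0.5517, 0.1666, 0.2156]
eef_rot: [-3.136, 0.003, 1.438]
force: [-0.8, -1.1, -0.3]
grip_width: 0.0938
```

```bash
python3 - <<'E'
from h import *
from station import ctrl
import pickle
o=ctrl.get_obs();i=ctrl.camera_info("wrist");im=ctrl.camera("wrist")
pickle.dump((o,i,im),open("pics/w1.pkl","wb"));cv2.imwrite("pics/w1.png",im[:,:,::-1])
print(o["time_s"],o["ee_pos"].round(4),o["eef_rot"].round(4))
plan([(.53,.19,.14,83)],o)
E
```

```text
1.4 [0.5517 0.1666 0.2156] [-3.1360e+00  2.8000e-03  1.4383e+00]
shift 0.0203 -0.0246 0.0756 az -0.0197 | len 0.082 turn 1
```

View pics/w1.png

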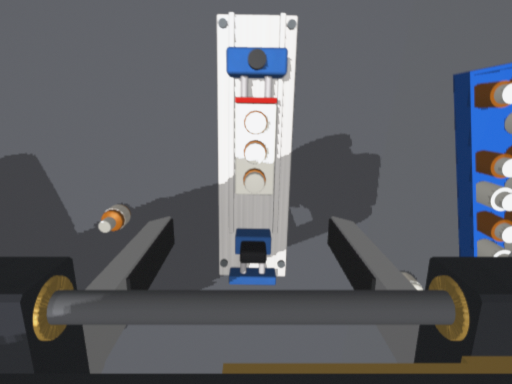

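The clamp is well aligned in this wrist view. Its backstop is at (257,62), the red plate at (256,101), the rack's face edge at row 193, and the jaw's front edge at row 230 with its grip at (254,252). I'll take a second viewpoint for heights.

Request:
move_arm(targets=[[-0.025, 0, 0, 0, 0, 0], [-0.05, 0, 0, 0, 0, 0], [-0.07, 0, 0, 0, 0, 0], [-0.07, 0, 0, 0, 0, 0], [-0.07, 0, 0, 0, 0, 0]])

```text
time_s: 1.87
ee_pos: [0.541, 0.1007, 0.2213]
eef_rot: [3.14, -0.0, 1.448]
force: [-0.5, 1.2, -0.4]
grip_width: 0.094
```

```bash
python3 - <<'E'
from h import *
from station import ctrl
import pickle
o=ctrl.get_obs();i=ctrl.camera_info("wrist");im=ctrl.camera("wrist")
pickle.dump((o,i,im),open("pics/w2.pkl","wb"))
a=pickle.load(open("pics/w1.pkl","rb"))[2]
v=np.hstack([cv2.resize(x[s:s+280,200:310],None,fx=2,fy=2,interpolation=cv2.INTER_CUBIC) for x,s in((a,5),(im,0))])
cv2.imwrite("pics/w12.png",v[:,:,::-1]);print(v.shape,o["ee_pos"].round(4))
for x,s in((a,5),(im,0)):
    b,_=blobs(x,(100,120,50),(125,255,255),60);print("blue",[(q[0],q[1],q[2]) for q in b])
    b,_=blobs(x,(0,180,80),(4,255,255),20);print("red",[(q[0],q[1],q[2]) for q in b])
E
```

```text
(560, 440, 3) [0.541  0.1007 0.2213]
blue [(np.int32(1357), array([256.4,  62.3]), array([227,  48,  60,  29], dtype=int32)), (np.int32(6169), array([476.7, 148.8]), array([453,  63,  59, 195], dtype=int32)), (np.int32(516), array([252.7, 238.1]), array([236, 230,  35,  24], dtype=int32)), (np.int32(628), array([252.2, 277.3]), array([229, 269,  47,  16], dtype=int32))]
red [(np.int32(167), array([255.8, 100.1]), array([236,  98,  41,   5], dtype=int32))]
blue [(np.int32(722), array([260.2,   5.9]), array([230,   0,  61,  16], dtype=int32)), (np.int32(7477), array([481.9, 110.9]), array([460,   2,  52, 232], dtype=int32)), (np.int32(421), array([253.1, 185.7]), array([236, 178,  36,  23], dtype=int32)), (np.int32(578), array([252.4, 227.7]), array([229, 220,  48,  15], dtype=int32))]
red [(np.int32(233), array([258.4,  32.7]), array([238,  30,  42,   7], dtype=int32))]
```

View pics/w12.png

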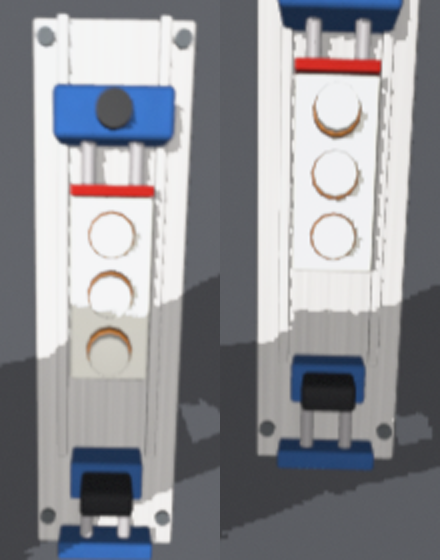

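Rack front edge: (254.2,194) in view 1 and (256.8,135) in view 2. Jaw front edge: (253.5,229.5) and (254.3,178). The bed screws are visible too.

```bash
python3 - <<'E'
from h import *
from station import ctrl
import pickle
_,i1,_=pickle.load(open("pics/w1.pkl","rb"));_,i2,_=pickle.load(open("pics/w2.pkl","rb"))
P1=lambda U,V:(200+U/2,5+V/2);P2=lambda U,V:(200+(U-220)/2,V/2)
D={}
for n,a,b in(("rackface_top L",(71,378),(294,270)),("rackface_top R",(146,378),(373,270)),("jawface_top L",(73,449.5),(293,356)),("jawface_top R",(141,449.5),(364,356)),("plate L",(71.5,196),(295,73)),("plate R",(154,195),(381,71.5)),("grip far edge",(107,473),(329,374)),("screw bl",(48,517),(267,428)),("screw br",(162,518),(384,431))):
    x,r=tri([(i1,P1(*a)),(i2,P2(*b))]);D[n]=x;print(n,x.round(4),np.round(r,4))
for n,a in(("screw tl",(45,37)),("screw tr",(184,39)),("screw bl",(48,517)),("screw br",(162,518))):
    D[n]=plane(i1,P1(*a),.012);print(n,D[n].round(4))
bx=(D["screw tl"]+D["screw tr"]-D["screw bl"]-D["screw br"])[:2]
print("bed yaw",np.degrees(np.arctan2(bx[1],bx[0])),"len",np.linalg.norm(bx)/2)
c=(D["screw tl"]+D["screw tr"]+D["screw bl"]+D["screw br"])/4;print("bed centre",c.round(4))
e=bx/np.linalg.norm(bx);f=np.array([-e[1],e[0]])
for n,x in D.items():print(n,"bed x %.4f y %.4f"%((x-c)[:2]@e,(x-c)[:2]@f))
for z,p in((.042,("jaw",(107,449.5),(328.5,356))),(.05,("rack",(108.5,378),(333.5,270)))):
    for i,q in((i1,P1(*p[1])),(i2,P2(*p[2]))):
        x=plane(i,q,z);print(p[0],x.round(4),"bed x %.4f y %.4f"%((x-c)[:2]@e,(x-c)[:2]@f))
plan([(.56,-.04,.25,60),(.55,-.2,.25,27),(.545,-.285,.2,-7)],ctrl.get_obs())
E
```

```text
rackface_top L [0.5327 0.1475 0.0476] [0.0005 0.0005]
rackface_top R [0.5756 0.1425 0.0499] [0.0009 0.0009]
jawface_top L [0.5242 0.0933 0.0193] [0. 0.]
jawface_top R [0.5675 0.0884 0.0214] [0.0003 0.0003]
plate L [0.5469 0.247  0.0471] [0.0001 0.0001]
plate R [0.5906 0.2417 0.0505] [0.0002 0.0002]
grip far edge [0.5451 0.0852 0.0441] [0.0002 0.0002]
screw bl [0.5015 0.0491 0.0206] [0.0001 0.0001]
screw br [0.5755 0.0364 0.0162] [0.0001 0.0001]
screw tl [0.5428 0.3339 0.012 ]
screw tr [0.619  0.3227 0.012 ]
screw bl [0.4999 0.0448 0.012 ]
screw br [0.5756 0.0342 0.012 ]
bed yaw 81.49385302141266 len 0.29194413680981346
bed centre [0.5593 0.1839 0.012 ]
rackface_top L bed x -0.0399 y 0.0210
rackface_top R bed x -0.0386 y -0.0223
jawface_top L bed x -0.0948 y 0.0214
jawface_top R bed x -0.0932 y -0.0222
plate L bed x 0.0606 y 0.0216
plate R bed x 0.0617 y -0.0223
grip far edge bed x -0.0997 y -0.0005
screw bl bed x -0.1463 y 0.0382
screw br bed x -0.1456 y -0.0382
screw tl bed x 0.1459 y 0.0385
screw tr bed x 0.1461 y -0.0385
jaw [0.5468 0.0994 0.042 ] bed x -0.0854 y -0.0001
jaw [0.5463 0.0954 0.042 ] bed x -0.0894 y -0.0002
rack [0.5536 0.1455 0.05  ] bed x -0.0389 y -0.0000
rack [0.5549 0.1449 0.05  ] bed x -0.0392 y -0.0014
shift -0.1379 0.0360 -0.0288 az 0.7663 | len 0.145 turn -23
shift -0.1436 0.0713 -0.0000 az 1.1000 | len 0.160 turn -33
shift -0.0430 0.0735 0.0500 az 1.1333 | len 0.099 turn -34
```

The rack face is at bed x −0.039, exactly 100 mm from the plate. The blue edge triangulated near the floor, so it's the jaw face's foot, at about −0.096. That gives a gap of about 57 mm, so two spacers are needed. Now to the stand.

Request:
move_arm(targets=[[-0.028, 0.007, -0.006, 0, 0, 0.15], [-0.056, 0.014, -0.012, 0, 0, 0.31], [-0.084, 0.022, -0.018, 0, 0, 0.46], [-0.111, 0.029, -0.024, 0, 0, 0.62], [-0.138, 0.036, -0.029, 0, 0, 0.77]])

```text
time_s: 2.33
ee_pos: [0.5603, -0.0408, 0.2502]
eef_rot: [3.141, -0.0, 1.042]
force: [1.0, -0.2, 0.4]
grip_width: 0.0938
```

Request:
move_arm(targets=[[-0.029, 0.014, 0, 0, 0, 0.22], [-0.058, 0.028, 0, 0, 0, 0.44], [-0.086, 0.043, 0, 0, 0, 0.66], [-0.115, 0.057, 0, 0, 0, 0.88], [-0.144, 0.071, 0, 0, 0, 1.1]])

```text
refused, turn out of range in row 5
```

Request:
move_arm(targets=[[-0.009, 0.015, 0.01, 0, 0, 0.23], [-0.017, 0.03, 0.02, 0, 0, 0.46], [-0.026, 0.045, 0.03, 0, 0, 0.69], [-0.035, 0.06, 0.04, 0, 0, 0.92], [-0.043, 0.074, 0.05, 0, 0, 1.13]])

```text
refused, turn out of range in row 5
```

```bash
python3 - <<'E'
from h import *
from station import ctrl
import pickle
ctrl.camera("wrist");o=ctrl.get_obs();i=ctrl.camera_info("wrist");im=ctrl.camera("wrist")
pickle.dump((o,i,im),open("pics/w3.pkl","wb"))
print(o["time_s"],o["ee_pos"].round(4),o["eef_rot"].round(4))
b,_=blobs(im,(5,170,100),(18,255,255),40);print([(q[0],q[1],q[2]) for q in b])
E
```

```text
2.3833 [ 0.5609 -0.0448  0.2509] [3.1394e+00 1.0000e-04 1.0340e+00]
[(np.int32(144), array([ 53.2, 125.2]), array([ 42, 116,  19,  20], dtype=int32)), (np.int32(487), array([278.5, 339.4]), array([268, 325,  22,  32], dtype=int32)), (np.int32(347), array([301.4, 335.2]), array([290, 324,  22,  26], dtype=int32)), (np.int32(213), array([325.6, 331.4]), array([317, 324,  18,  17], dtype=int32)), (np.int32(102), array([349.9, 327.4]), array([343, 324,  15,   9], dtype=int32))]
```

Request:
move_arm(targets=[[-0.025, 0, 0.01, 0, 0, 0], [-0.05, 0, 0.02, 0, 0, 0], [-0.06, 0, 0.02, 0, 0, 0], [-0.06, 0, 0.02, 0, 0, 0], [-0.06, 0, 0.02, 0, 0, 0]])

```text
time_s: 2.85
ee_pos: [0.5304, -0.0917, 0.2302]
eef_rot: [3.141, -0.001, 1.045]
force: [0.0, 0.2, 0.0]
grip_width: 0.0939
```

```bash
python3 - <<'E'
from h import *
from station import ctrl
import pickle
o=ctrl.get_obs();i=ctrl.camera_info("wrist");im=ctrl.camera("wrist")
pickle.dump((o,i,im),open("pics/w4.pkl","wb"))
print(o["time_s"],o["ee_pos"].round(4),o["eef_rot"].round(4))
b,_=blobs(im,(5,170,100),(18,255,255),40);print([(q[0],q[1],q[2]) for q in b])
a=pickle.load(open("pics/w3.pkl","rb"))[2]
v=np.hstack([cv2.resize(x[:,170:350],None,fx=1.5,fy=1.5,interpolation=cv2.INTER_CUBIC) for x in(a,im)])
cv2.imwrite("pics/w34.png",v[:,:,::-1]);print(v.shape)
E
```

```text
2.85 [ 0.5304 -0.0917  0.2302] [ 3.1408e+00 -6.0000e-04  1.0453e+00]
[(np.int32(181), array([38.4, 74.2]), array([27, 63, 21, 23], dtype=int32)), (np.int32(126), array([342.7, 276. ]), array([336, 264,  18,  26], dtype=int32)), (np.int32(229), array([321.4, 279.6]), array([313, 270,  19,  21], dtype=int32)), (np.int32(136), array([297.2, 284.4]), array([290, 278,  16,  12], dtype=int32))]
(576, 540, 3)
```

View pics/w34.png

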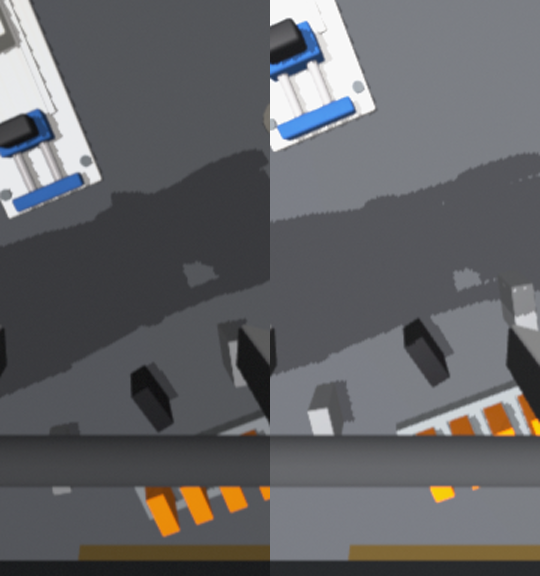

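Turns over 30° were refused, so the arm stopped short of the stand; only its edge is visible at the bottom. I'll replan with smaller turns.

```bash
python3 - <<'E'
from h import *
from station import ctrl
plan([(.54,-.19,.23,31),(.55,-.285,.2,3),(.55,-.285,.2,-7)],ctrl.get_obs())
E
```

```text
shift -0.0805 0.0575 0.0002 az 0.9640 | len 0.099 turn -29
shift -0.0404 0.0866 0.0300 az 0.9333 | len 0.100 turn -28
shift 0.0000 0.0000 -0.0000 az 0.3333 | len 0.000 turn -10
```

Request:
move_arm(targets=[[-0.016, 0.011, 0, 0, 0, 0.19], [-0.032, 0.023, 0, 0, 0, 0.38], [-0.048, 0.034, 0, 0, 0, 0.58], [-0.064, 0.046, 0, 0, 0, 0.77], [-0.08, 0.058, 0, 0, 0, 0.96]])

```text
time_s: 3.32
ee_pos: [0.5408, -0.1906, 0.2299]
eef_rot: [3.141, -0.001, 0.539]
force: [-0.0, 0.1, 0.2]
grip_width: 0.0939
```

Request:
move_arm(targets=[[-0.008, 0.017, 0.006, 0, 0, 0.19], [-0.016, 0.035, 0.012, 0, 0, 0.38], [-0.024, 0.052, 0.018, 0, 0, 0.57], [-0.032, 0.07, 0.024, 0, 0, 0.75], [-0.04, 0.087, 0.03, 0, 0, 0.93]])

```text
time_s: 3.73
ee_pos: [0.5517, -0.286, 0.1995]
eef_rot: [3.141, -0.001, 0.052]
force: [0.3, -0.4, 0.1]
grip_width: 0.0939
```

Request:
move_arm(targets=[[0, 0, 0, 0, 0, 0.15], [0, 0, 0, 0, 0, 0.33], [0, 0, 0, 0, 0, 0.33], [0, 0, 0, 0, 0, 0.33], [0, 0, 0, 0, 0, 0.33]])

```text
time_s: 4.15
ee_pos: [0.551, -0.2854, 0.1997]
eef_rot: [3.141, -0.0, -0.114]
force: [-0.5, 0.4, -0.7]
grip_width: 0.0941
```

```bash
python3 - <<'E'
from h import *
from station import ctrl
import pickle
o=ctrl.get_obs();i=ctrl.camera_info("wrist");im=ctrl.camera("wrist")
pickle.dump((o,i,im),open("pics/w3.pkl","wb"))
print(o["time_s"],o["ee_pos"].round(4),o["eef_rot"].round(4))
E
```

```text
4.15 [ 0.551  -0.2854  0.1997] [ 3.1415e+00 -4.0000e-04 -1.1370e-01]
```

Request:
move_arm(targets=[[-0.025, 0, 0, 0, 0, 0], [-0.05, 0, 0, 0, 0, 0], [-0.06, 0, 0, 0, 0, 0], [-0.06, 0, 0, 0, 0, 0], [-0.06, 0, 0, 0, 0, 0]])

```text
time_s: 4.62
ee_pos: [0.4912, -0.2791, 0.2001]
eef_rot: [3.141, -0.001, -0.117]
force: [0.5, -0.3, 0.4]
grip_width: 0.0938
```

```bash
python3 - <<'E'
from h import *
from station import ctrl
import pickle
o=ctrl.get_obs();i=ctrl.camera_info("wrist");im=ctrl.camera("wrist")
pickle.dump((o,i,im),open("pics/w4.pkl","wb"))
print(o["time_s"],o["ee_pos"].round(4),o["eef_rot"].round(4))
a=pickle.load(open("pics/w3.pkl","rb"))[2]
v=np.hstack([cv2.resize(x[0:280,180:350],None,fx=2,fy=2,interpolation=cv2.INTER_CUBIC) for x in(a,im)])
cv2.imwrite("pics/w34b.png",v[:,:,::-1]);print(v.shape)
E
```

```text
4.6167 [ 0.4912 -0.2791  0.2001] [ 3.1411e+00 -1.1000e-03 -1.1690e-01]
(560, 680, 3)
```

View pics/w34b.png

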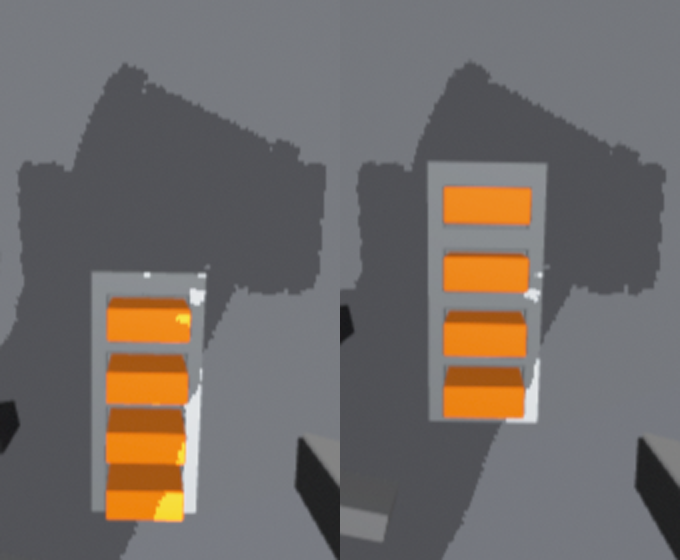

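The four spacers stand in the stand in both views; bright top faces with darker side faces. In view 2 the tops run from (487,206) to (484,402) in crop pixels. I'll take the top faces by brightness.

```bash
python3 - <<'E'
from h import *
from station import ctrl
import pickle
Q=[]
for f in("w3","w4"):
    o,i,im=pickle.load(open(f"pics/{f}.pkl","rb"));h=cv2.cvtColor(im,cv2.COLOR_RGB2HSV)
    m=((h[...,0]>5)&(h[...,0]<32)&(h[...,1]>150)&(h[...,2]>200)).astype(np.uint8)
    m[:,:200]=0;m[:,320:]=0
    n,l,s,c=cv2.connectedComponentsWithStats(m);k=[j for j in range(1,n) if s[j,4]>200]
    print(f,[(s[j].tolist()) for j in k])
    R=[]
    for j in k:
        ct=cv2.findContours((l==j).astype(np.uint8),cv2.RETR_EXTERNAL,cv2.CHAIN_APPROX_NONE)[0][0]
        (p,wh,a)=cv2.minAreaRect(ct);R.append(np.array(p))
        q=np.array([plane(i,x,.056) for x in cv2.boxPoints((p,wh,a))]);print("c",np.round(p,1),"world",plane(i,p,.056).round(4),"sides",[round(np.linalg.norm(q[t]-q[t-1])*1000,1) for t in(0,1)],"yaw",np.degrees(np.arctan2(*(q[1]-q[0])[1::-1])).round(1))
    Q.append((i,R))
for a,b in zip(Q[0][1],Q[1][1]):
    x,r=tri([(Q[0][0],a),(Q[1][0],b)]);print("tri",x.round(4),np.round(r,4))
E
```

```text
w3 [[233, 154, 42, 17, 697], [233, 186, 41, 16, 652], [233, 216, 40, 17, 618], [233, 245, 39, 16, 578]]
c [253.5 162. ] world [ 0.5713 -0.2901  0.056 ] sides [np.float64(16.8), np.float64(42.3)] yaw -96.5
c [253.  193.5] world [ 0.5377 -0.2859  0.056 ] sides [np.float64(16.5), np.float64(42.3)] yaw -96.5
c [252.4 223.7] world [ 0.5039 -0.2815  0.056 ] sides [np.float64(43.1), np.float64(18.0)] yaw -8.9
c [252.  252.5] world [ 0.4701 -0.2772  0.056 ] sides [np.float64(18.2), np.float64(42.2)] yaw -96.5
w4 [[232, 93, 44, 19, 774], [232, 128, 42, 18, 737], [232, 161, 41, 17, 669], [232, 193, 40, 16, 636]]
c [253.3 102.4] world [ 0.5708 -0.2906  0.056 ] sides [np.float64(43.1), np.float64(17.1)] yaw -9.1
c [252.5 136.5] world [ 0.5376 -0.2859  0.056 ] sides [np.float64(17.1), np.float64(41.5)] yaw -96.7
c [252. 169.] world [ 0.5043 -0.2815  0.056 ] sides [np.float64(17.0), np.float64(41.5)] yaw -96.7
c [251.5 200.5] world [ 0.4704 -0.2771  0.056 ] sides [np.float64(16.7), np.float64(41.5)] yaw -96.7
tri [ 0.5709 -0.2903  0.0537] [0.0002 0.0002]
tri [ 0.5376 -0.2859  0.0554] [0. 0.]
tri [ 0.5047 -0.2815  0.0583] [0. 0.]
tri [ 0.4708 -0.2772  0.0575] [0.0001 0.0001]
```

Spacer tops: pitch 34 mm, triangulated height 0.054–0.058 (expected 0.056), row yaw about −7°. I'll take the nearest one, at (0.4705, −0.277), first.

```bash
python3 - <<'E'
from h import *
from station import ctrl
plan([(.4705,-.2772,.10,-7),(.4705,-.2772,.026,-7)],ctrl.get_obs())
E
```

```text
shift -0.0211 0.0005 0.0998 az 0.0101 | len 0.102 turn -0
shift 0.0000 0.0000 0.0740 az 0.0000 | len 0.074 turn 0
```

Request:
move_arm(targets=[[-0.011, 0, 0.02, 0, 0, 0.01], [-0.021, 0, 0.045, 0, 0, 0.01], [-0.021, 0, 0.075, 0, 0, 0.01], [-0.021, 0, 0.1, 0, 0, 0.01], [-0.021, 0, 0.1, 0, 0, 0.01]])

```text
time_s: 5.08
ee_pos: [0.4688, -0.2754, 0.0948]
eef_rot: [-3.138, 0.006, -0.122]
force: [-0.4, 0.2, -0.5]
grip_width: 0.0942
```

Request:
move_arm(targets=[[0, 0, 0.02, 0, 0, 0], [0, 0, 0.04, 0, 0, 0], [0, 0, 0.06, 0, 0, 0], [0, 0, 0.074, 0, 0, 0], [0, 0, 0.074, 0, 0, 0]])

```text
time_s: 5.5
ee_pos: [0.4699, -0.2762, 0.024]
eef_rot: [-3.14, 0.003, -0.122]
force: [-0.1, 0.2, -0.6]
grip_width: 0.094
```

Request:
move_arm(targets=[[0, 0, 0, 0, 0, 0], [0, 0, 0, 0, 0, 0], [0, 0, 0, 0, 0, 0], [0, 0, 0, 0, 0, 0], [0, 0, 0, 0, 0, 0]], fingers=-1, grip_force=15)

```text
time_s: 5.92
ee_pos: [0.4703, -0.2769, 0.0262]
eef_rot: [3.141, -0.001, -0.123]
force: [0.4, 0.0, -0.2]
grip_width: 0.0637
```

Request:
move_arm(targets=[[0, 0, 0, 0, 0, 0], [0, 0, 0, 0, 0, 0], [0, 0, 0, 0, 0, 0], [0, 0, 0, 0, 0, 0], [0, 0, 0, 0, 0, 0]])

```text
time_s: 6.33
ee_pos: [0.47, -0.2767, 0.0256]
eef_rot: [3.142, -0.0, -0.123]
force: [-0.2, 0.5, 1.4]
grip_width: 0.044
```

```bash
python3 - <<'E'
from h import *
from station import ctrl
o=ctrl.get_obs();print({k:np.round(o[k],4) for k in("time_s","ee_pos","eef_rot","force","grip_width")})
c=np.array([.5593,.1839]);e=np.array([np.cos(np.radians(81.5)),np.sin(np.radians(81.5))])
for bx in(-.053,-.076):print("place",bx,(c+bx*e).round(4))
p=c-.053*e
plan([(.4705,-.2772,.13,-7),(.51,-.12,.14,22),(.55,.02,.14,51),(p[0],p[1],.12,80),(p[0],p[1],.12,81.5),(p[0],p[1],.07,81.5)],o)
E
```

```text
{'time_s': np.float64(6.3333), 'ee_pos': array([ 0.47  , -0.2767,  0.0256]), 'eef_rot': array([ 3.1415e+00, -1.0000e-04, -1.2310e-01]), 'force': array([-0.1685,  0.4685,  1.3851]), 'grip_width': np.float64(0.044)}
place -0.053 [0.5515 0.1315]
place -0.076 [0.5481 0.1087]
shift 0.0005 0.0004 -0.1044 az -0.0018 | len 0.104 turn 0
shift 0.0200 -0.1608 -0.0100 az -0.9667 | len 0.162 turn 29
shift 0.0895 -0.1148 -0.0000 az -0.9667 | len 0.146 turn 29
shift 0.0876 -0.0690 0.0200 az -0.9667 | len 0.113 turn 29
shift 0.0000 0.0000 -0.0000 az -0.0500 | len 0.000 turn 2
shift 0.0000 0.0000 0.0500 az -0.0000 | len 0.050 turn 0
```

Gripped (width 44.0 mm). Lift and carry to above the channel.

Request:
move_arm(targets=[[0, 0, -0.015, 0, 0, 0], [0, 0, -0.035, 0, 0, 0], [0, 0, -0.06, 0, 0, 0], [0, 0, -0.085, 0, 0, 0], [0, 0, -0.104, 0, 0, 0]])

```text
time_s: 6.75
ee_pos: [0.4702, -0.2768, 0.1313]
eef_rot: [3.141, -0.001, -0.123]
force: [-0.1, 0.0, -0.0]
grip_width: 0.0442
```

Request:
move_arm(targets=[[0.004, -0.032, -0.002, 0, 0, -0.19], [0.008, -0.064, -0.004, 0, 0, -0.39], [0.012, -0.096, -0.006, 0, 0, -0.58], [0.016, -0.129, -0.008, 0, 0, -0.78], [0.02, -0.161, -0.01, 0, 0, -0.97]])

```text
time_s: 7.17
ee_pos: [0.5097, -0.1178, 0.1396]
eef_rot: [-3.142, -0.0, 0.39]
force: [0.4, -0.1, 0.2]
grip_width: 0.044
```

Request:
move_arm(targets=[[0.018, -0.023, 0, 0, 0, -0.19], [0.036, -0.046, 0, 0, 0, -0.39], [0.054, -0.069, 0, 0, 0, -0.58], [0.072, -0.092, 0, 0, 0, -0.78], [0.09, -0.115, 0, 0, 0, -0.97]])

```text
time_s: 7.58
ee_pos: [0.55, 0.0225, 0.1394]
eef_rot: [-3.141, 0.0, 0.898]
force: [0.5, -0.2, -0.7]
grip_width: 0.0438
```

Request:
move_arm(targets=[[0.018, -0.014, 0.004, 0, 0, -0.19], [0.036, -0.028, 0.008, 0, 0, -0.39], [0.053, -0.042, 0.012, 0, 0, -0.58], [0.071, -0.056, 0.016, 0, 0, -0.78], [0.088, -0.069, 0.02, 0, 0, -0.97]])

```text
time_s: 8.0
ee_pos: [0.5511, 0.1341, 0.1191]
eef_rot: [-3.141, 0.0, 1.406]
force: [-0.3, 0.9, 0.8]
grip_width: 0.0443
```

Request:
move_arm(targets=[[0, 0, 0, 0, 0, -0.05], [0, 0, 0.01, 0, 0, -0.05], [0, 0, 0.02, 0, 0, -0.05], [0, 0, 0.03, 0, 0, -0.05], [0, 0, 0.03, 0, 0, -0.05]])

```text
time_s: 8.42
ee_pos: [0.5502, 0.132, 0.0867]
eef_rot: [-3.138, 0.001, 1.425]
force: [-0.0, -0.1, -0.2]
grip_width: 0.0443
```

```bash
python3 - <<'E'
from h import *
from station import ctrl
import pickle
ctrl.camera("side");o=ctrl.get_obs();i=ctrl.camera_info("wrist");im=ctrl.camera("wrist")
pickle.dump((o,i,im),open("pics/w5.pkl","wb"))
cv2.imwrite("pics/w5.png",cv2.resize(im[0:300,160:350],None,fx=2,fy=2)[:,:,::-1])
print({k:np.round(o[k],4) for k in("time_s","ee_pos","eef_rot","force","grip_width")})
c=np.array([.5593,.1839]);e=np.array([np.cos(np.radians(81.5)),np.sin(np.radians(81.5))]);p=c-.053*e
plan([(p[0],p[1],.045,81.5)],o)
E
```

```text
{'time_s': np.float64(8.4667), 'ee_pos': array([0.5507, 0.1321, 0.0879]), 'eef_rot': array([-3.1391e+00,  9.0000e-04,  1.4251e+00]), 'force': array([-0.2429, -1.0692, -1.4758]), 'grip_width': np.float64(0.0439)}
shift -0.0005 0.0009 0.0429 az 0.0051 | len 0.043 turn -0
```

View pics/w5.png

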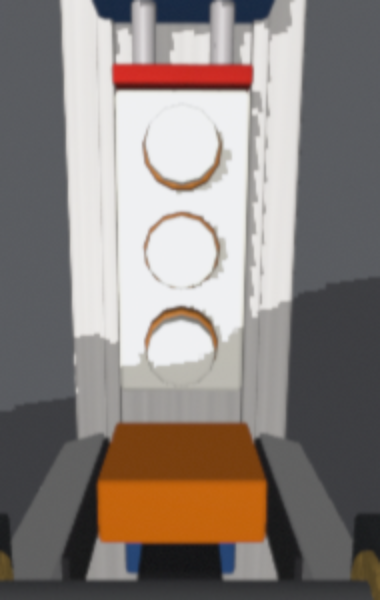

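The held spacer is centred over the channel in front of the rack: spacer mid-column 181, rack mid-column 182. Lowering.

Request:
move_arm(targets=[[0, 0.001, 0.015, 0, 0, 0], [0, 0.001, 0.03, 0, 0, 0], [0, 0.001, 0.043, 0, 0, 0], [0, 0.001, 0.043, 0, 0, 0], [0, 0.001, 0.043, 0, 0, 0]])

```text
time_s: 8.93
ee_pos: [0.5524, 0.1325, 0.0467]
eef_rot: [-3.141, 0.0, 1.426]
force: [-0.1, 0.4, 0.7]
grip_width: 0.0439
```

Request:
move_arm(targets=[[0, 0, 0.003, 0, 0, 0], [0, 0, 0.006, 0, 0, 0], [0, 0, 0.009, 0, 0, 0], [0, 0, 0.012, 0, 0, 0], [0, 0, 0.014, 0, 0, 0]])

```text
time_s: 9.35
ee_pos: [0.5523, 0.1327, 0.0322]
eef_rot: [-3.142, 0.0, 1.427]
force: [-0.7, 0.2, -0.5]
grip_width: 0.0442
```

Request:
move_arm(targets=[[0, 0, 0, 0, 0, 0], [0, 0, 0, 0, 0, 0], [0, 0, 0, 0, 0, 0], [0, 0, 0, 0, 0, 0], [0, 0, 0, 0, 0, 0]])

```text
time_s: 9.77
ee_pos: [0.5524, 0.1327, 0.0326]
eef_rot: [3.141, -0.0, 1.427]
force: [0.1, 0.0, -1.1]
grip_width: 0.0439
```

Request:
move_arm(targets=[[0, 0, 0.0005, 0, 0, 0], [0, 0, 0.001, 0, 0, 0], [0, 0, 0.0015, 0, 0, 0], [0, 0, 0.0015, 0, 0, 0], [0, 0, 0.0015, 0, 0, 0]])

```text
time_s: 10.18
ee_pos: [0.5524, 0.1327, 0.0316]
eef_rot: [3.141, -0.0, 1.427]
force: [-2.6, -0.7, 6.6]
grip_width: 0.044
```

Request:
move_arm(targets=[[0, 0, 0, 0, 0, 0], [0, 0, 0, 0, 0, 0], [0, 0, 0, 0, 0, 0], [0, 0, 0, 0, 0, 0], [0, 0, 0, 0, 0, 0]], fingers=0.4)

```text
time_s: 10.6
ee_pos: [0.5523, 0.1327, 0.0309]
eef_rot: [-3.142, 0.0, 1.427]
force: [0.0, 0.9, 0.2]
grip_width: 0.0656
```

Request:
move_arm(targets=[[0, 0, -0.015, 0, 0, 0], [0, 0, -0.03, 0, 0, 0], [0, 0, -0.06, 0, 0, 0], [0, 0, -0.09, 0, 0, 0], [0, 0, -0.1, 0, 0, 0]])

```text
time_s: 11.02
ee_pos: [0.5537, 0.1329, 0.1351]
eef_rot: [3.137, -0.002, 1.427]
force: [1.0, -0.5, 0.8]
grip_width: 0.0658
```

```bash
python3 - <<'E'
from h import *
from station import ctrl
import pickle
ctrl.camera("side");o=ctrl.get_obs();i=ctrl.camera_info("wrist");im=ctrl.camera("wrist")
pickle.dump((o,i,im),open("pics/w6.pkl","wb"))
cv2.imwrite("pics/w6.png",cv2.resize(im[0:300,160:350],None,fx=2,fy=2)[:,:,::-1])
print({k:np.round(o[k],4) for k in("time_s","ee_pos","eef_rot","force","grip_width")})
c=np.array([.5593,.1839]);e=np.array([np.cos(np.radians(81.5)),np.sin(np.radians(81.5))]);f=np.array([-e[1],e[0]])
h=cv2.cvtColor(im,cv2.COLOR_RGB2HSV)
m=((h[...,0]>5)&(h[...,0]<32)&(h[...,1]>170)&(h[...,2]>100)).astype(np.uint8);n,l,s,cc=cv2.connectedComponentsWithStats(m)
for k in range(1,n):
    if s[k,4]>150:
        q=plane(i,cc[k],.062);print(s[k],cc[k].round(1),"bed",((q[:2]-c)@e).round(4),((q[:2]-c)@f).round(4))
plan([(.55,.02,.15,53),(.54,-.14,.15,24),(.571,-.2898,.13,-5),(.571,-.2898,.10,-7),(.571,-.2898,.026,-7)],o)
E
```

```text
{'time_s': np.float64(11.0667), 'ee_pos': array([0.5539, 0.133 , 0.1352]), 'eef_rot': array([ 3.1359e+00, -1.9000e-03,  1.4268e+00]), 'force': array([-0.556 , -0.7947,  2.1981]), 'grip_width': np.float64(0.0657)}
[ 223  183   51   28 1340] [248.1 197.1] bed -0.0492 -0.0018
[ 50 207  28  26 247] [ 66.9 218.6] bed -0.0685 0.1514
shift -0.1124 0.0124 -0.0148 az 0.9583 | len 0.114 turn -29
shift -0.1338 0.0883 -0.0000 az 0.9667 | len 0.160 turn -29
shift -0.0326 0.1495 0.0200 az 0.9667 | len 0.154 turn -29
shift 0.0000 0.0000 0.0300 az 0.0667 | len 0.030 turn -2
shift 0.0000 0.0000 0.0740 az 0.0000 | len 0.074 turn 0
```

View pics/w6.png

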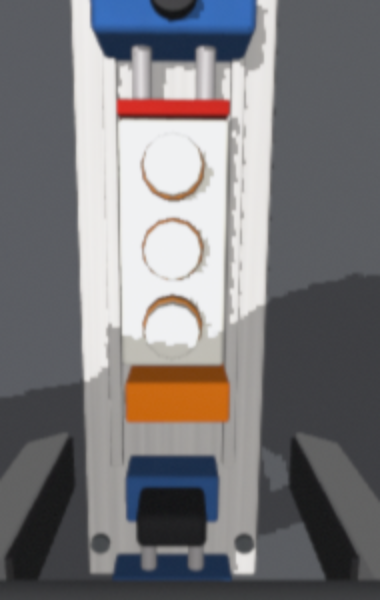

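Spacer 1 stands square in the channel just in front of the rack, its top at (178,400) in the crop. Fetching the second one, at (0.571, −0.290).

Request:
move_arm(targets=[[-0.022, 0.002, -0.003, 0, 0, 0.19], [-0.045, 0.005, -0.006, 0, 0, 0.38], [-0.067, 0.007, -0.009, 0, 0, 0.57], [-0.09, 0.01, -0.012, 0, 0, 0.77], [-0.112, 0.012, -0.015, 0, 0, 0.96]], fingers=1)

```text
time_s: 11.53
ee_pos: [0.5473, 0.019, 0.144]
eef_rot: [-3.139, 0.002, 0.919]
force: [0.6, 0.3, 0.3]
grip_width: 0.0933
```

Request:
move_arm(targets=[[-0.027, 0.018, 0, 0, 0, 0.19], [-0.054, 0.035, 0, 0, 0, 0.39], [-0.08, 0.053, 0, 0, 0, 0.58], [-0.107, 0.07, 0, 0, 0, 0.77], [-0.134, 0.088, 0, 0, 0, 0.97]])

```text
time_s: 11.95
ee_pos: [0.5366, -0.1411, 0.1439]
eef_rot: [-3.14, 0.002, 0.411]
force: [0.3, 0.5, 0.3]
grip_width: 0.0939
```

Request:
move_arm(targets=[[-0.007, 0.03, 0.004, 0, 0, 0.19], [-0.013, 0.06, 0.008, 0, 0, 0.39], [-0.02, 0.09, 0.012, 0, 0, 0.58], [-0.026, 0.12, 0.016, 0, 0, 0.77], [-0.033, 0.15, 0.02, 0, 0, 0.97]])

```text
time_s: 12.37
ee_pos: [0.5676, -0.2916, 0.1233]
eef_rot: [-3.14, 0.003, -0.097]
force: [-0.5, 0.0, -0.6]
grip_width: 0.0943
```

Request:
move_arm(targets=[[0, 0, 0.01, 0, 0, 0.07], [0, 0, 0.02, 0, 0, 0.07], [0, 0, 0.03, 0, 0, 0.07], [0, 0, 0.03, 0, 0, 0.07], [0, 0, 0.03, 0, 0, 0.07]])

```text
time_s: 12.78
ee_pos: [0.5678, -0.2893, 0.095]
eef_rot: [-3.141, 0.002, -0.126]
force: [0.6, 0.6, -0.1]
grip_width: 0.0939
```

```bash
python3 - <<'E'
from h import *
from station import ctrl
ctrl.camera("side")
o=ctrl.get_obs();print({k:np.round(o[k],4) for k in("time_s","ee_pos","eef_rot","force","grip_width")})
plan([(.571,-.2902,.026,-7)],o)
E
```

```text
{'time_s': np.float64(12.8333), 'ee_pos': array([ 0.5682, -0.2896,  0.0959]), 'eef_rot': array([-3.1414e+00,  3.0000e-04, -1.2650e-01]), 'force': array([-0.0877, -0.2583, -0.2699]), 'grip_width': np.float64(0.094)}
shift 0.0029 0.0002 0.0699 az -0.0083 | len 0.070 turn 0
```

Request:
move_arm(targets=[[0.003, 0, 0.015, 0, 0, 0], [0.003, 0, 0.035, 0, 0, 0], [0.003, 0, 0.055, 0, 0, 0], [0.003, 0, 0.07, 0, 0, 0], [0.003, 0, 0.07, 0, 0, 0]])

```text
time_s: 13.25
ee_pos: [0.5697, -0.2896, 0.0222]
eef_rot: [-3.14, 0.004, -0.128]
force: [0.3, 0.0, -0.2]
grip_width: 0.0942
```

Request:
move_arm(targets=[[0, 0, 0, 0, 0, 0], [0, 0, 0, 0, 0, 0], [0, 0, 0, 0, 0, 0], [0, 0, 0, 0, 0, 0], [0, 0, 0, 0, 0, 0]], fingers=-1)

```text
time_s: 13.67
ee_pos: [0.5714, -0.2909, 0.0267]
eef_rot: [3.141, -0.001, -0.128]
force: [0.1, 0.5, 0.9]
grip_width: 0.0644
```

Request:
move_arm(targets=[[0, 0, 0, 0, 0, 0], [0, 0, 0, 0, 0, 0], [0, 0, 0, 0, 0, 0], [0, 0, 0, 0, 0, 0], [0, 0, 0, 0, 0, 0]])

```text
time_s: 14.08
ee_pos: [0.5711, -0.2908, 0.0261]
eef_rot: [3.142, -0.0, -0.128]
force: [0.1, 0.6, 1.4]
grip_width: 0.044
```

```bash
python3 - <<'E'
from h import *
from station import ctrl
o=ctrl.get_obs();print({k:np.round(o[k],4) for k in("time_s","ee_pos","eef_rot","force","grip_width")})
c=np.array([.5593,.1839]);a=np.radians(81.5);e=np.array([np.cos(a),np.sin(a)])
p=c-.075*e
plan([(.571,-.2902,.13,-7),(.54,-.12,.14,22),(.55,.02,.14,51),(p[0],p[1],.14,80),(p[0],p[1],.09,81.5)],o)
E
```

```text
{'time_s': np.float64(14.0833), 'ee_pos': array([ 0.5711, -0.2908,  0.0261]), 'eef_rot': array([ 3.1415e+00, -2.0000e-04, -1.2840e-01]), 'force': array([0.1066, 0.6318, 1.4347]), 'grip_width': np.float64(0.044)}
shift -0.0002 -0.0006 -0.1039 az -0.0120 | len 0.104 turn 0
shift -0.0515 -0.1652 -0.0100 az -0.9667 | len 0.173 turn 29
shift 0.0617 -0.1261 -0.0000 az -0.9667 | len 0.140 turn 29
shift 0.0686 -0.0579 -0.0000 az -0.9667 | len 0.090 turn 29
shift 0.0000 0.0000 0.0500 az -0.0500 | len 0.050 turn 2
```

Request:
move_arm(targets=[[0, 0, -0.015, 0, 0, 0], [0, 0, -0.035, 0, 0, 0], [0, 0, -0.06, 0, 0, 0], [0, 0, -0.085, 0, 0, 0], [0, 0, -0.104, 0, 0, -0.01]])

```text
time_s: 14.5
ee_pos: [0.5713, -0.2909, 0.132]
eef_rot: [3.141, -0.001, -0.123]
force: [0.1, -0.0, -0.4]
grip_width: 0.0436
```

Request:
move_arm(targets=[[-0.01, -0.033, -0.002, 0, 0, -0.19], [-0.02, -0.066, -0.004, 0, 0, -0.39], [-0.031, -0.099, -0.006, 0, 0, -0.58], [-0.041, -0.132, -0.008, 0, 0, -0.78], [-0.051, -0.165, -0.01, 0, 0, -0.97]])

```text
time_s: 14.92
ee_pos: [0.54, -0.1193, 0.14]
eef_rot: [-3.142, 0.0, 0.39]
force: [0.6, 0.3, -0.4]
grip_width: 0.0443
```

Request:
move_arm(targets=[[0.012, -0.025, 0, 0, 0, -0.19], [0.025, -0.05, 0, 0, 0, -0.39], [0.037, -0.076, 0, 0, 0, -0.58], [0.05, -0.101, 0, 0, 0, -0.78], [0.062, -0.126, 0, 0, 0, -0.97]])

```text
time_s: 15.33
ee_pos: [0.5508, 0.0208, 0.14]
eef_rot: [3.142, -0.0, 0.898]
force: [1.4, -0.5, -0.0]
grip_width: 0.044
```

Request:
move_arm(targets=[[0.014, -0.012, 0, 0, 0, -0.19], [0.028, -0.023, 0, 0, 0, -0.39], [0.042, -0.035, 0, 0, 0, -0.58], [0.056, -0.047, 0, 0, 0, -0.78], [0.069, -0.058, 0, 0, 0, -0.97]])

```text
time_s: 15.75
ee_pos: [0.5488, 0.1105, 0.1399]
eef_rot: [-3.141, 0.0, 1.406]
force: [-0.3, 0.2, -0.6]
grip_width: 0.0439
```

Request:
move_arm(targets=[[0, 0, 0, 0, 0, -0.05], [0, 0, 0.015, 0, 0, -0.05], [0, 0, 0.03, 0, 0, -0.05], [0, 0, 0.045, 0, 0, -0.05], [0, 0, 0.045, 0, 0, -0.05]])

```text
time_s: 16.17
ee_pos: [0.5476, 0.1093, 0.0922]
eef_rot: [-3.137, 0.001, 1.427]
force: [-0.4, -0.2, -1.2]
grip_width: 0.044
```

```bash
python3 - <<'E'
from h import *
from station import ctrl
import pickle
ctrl.camera("side");o=ctrl.get_obs();i=ctrl.camera_info("wrist");im=ctrl.camera("wrist")
cv2.imwrite("pics/w7.png",cv2.resize(im[0:300,160:350],None,fx=2,fy=2)[:,:,::-1])
print({k:np.round(o[k],4) for k in("time_s","ee_pos","eef_rot","force","grip_width")})
c=np.array([.5593,.1839]);a=np.radians(81.5);e=np.array([np.cos(a),np.sin(a)]);f=np.array([-e[1],e[0]])
d=o["ee_pos"][:2]-c;print("bed",d@e,d@f)
p=c-.075*e;plan([(p[0],p[1],.045,81.8)],o)
E
```

```text
{'time_s': np.float64(16.2167), 'ee_pos': array([0.5483, 0.1093, 0.0939]), 'eef_rot': array([-3.1392e+00,  7.0000e-04,  1.4267e+00]), 'force': array([ 0.0133, -0.2816,  0.5049]), 'grip_width': np.float64(0.0442)}
bed -0.0753632537359586 -0.0001376585025334239
shift 0.0004 -0.0001 0.0489 az -0.0018 | len 0.049 turn 0
```

Request:
move_arm(targets=[[0, 0, 0.015, 0, 0, 0], [0, 0, 0.03, 0, 0, 0], [0, 0, 0.045, 0, 0, 0], [0, 0, 0.049, 0, 0, 0], [0, 0, 0.049, 0, 0, 0]])

```text
time_s: 16.68
ee_pos: [0.549, 0.1094, 0.046]
eef_rot: [-3.141, 0.0, 1.427]
force: [-0.3, 0.1, 0.7]
grip_width: 0.0436
```

Request:
move_arm(targets=[[0, 0, 0.003, 0, 0, 0], [0, 0, 0.006, 0, 0, 0], [0, 0, 0.009, 0, 0, 0], [0, 0, 0.012, 0, 0, 0], [0, 0, 0.0125, 0, 0, 0]])

```text
time_s: 17.1
ee_pos: [0.5489, 0.1094, 0.0331]
eef_rot: [-3.141, 0.0, 1.427]
force: [-0.2, -0.7, -0.6]
grip_width: 0.0436
```

Request:
move_arm(targets=[[0, 0, 0.0005, 0, 0, 0], [0, 0, 0.001, 0, 0, 0], [0, 0, 0.0015, 0, 0, 0], [0, 0, 0.0015, 0, 0, 0], [0, 0, 0.0015, 0, 0, 0]])

```text
time_s: 17.52
ee_pos: [0.5491, 0.1094, 0.032]
eef_rot: [3.141, -0.0, 1.427]
force: [0.3, -0.0, 0.1]
grip_width: 0.0438
```

Request:
move_arm(targets=[[0, 0, 0.0005, 0, 0, 0], [0, 0, 0.001, 0, 0, 0], [0, 0, 0.001, 0, 0, 0], [0, 0, 0.001, 0, 0, 0], [0, 0, 0.001, 0, 0, 0]])

```text
time_s: 17.93
ee_pos: [0.5491, 0.1095, 0.032]
eef_rot: [3.141, -0.0, 1.427]
force: [-6.4, -1.2, 13.4]
grip_width: 0.0441
```

Request:
move_arm(targets=[[0, 0, 0, 0, 0, 0], [0, 0, 0, 0, 0, 0], [0, 0, 0, 0, 0, 0], [0, 0, 0, 0, 0, 0], [0, 0, 0, 0, 0, 0]], fingers=0.4)

```text
time_s: 18.35
ee_pos: [0.5489, 0.1094, 0.0308]
eef_rot: [-3.141, 0.0, 1.427]
force: [0.0, 0.0, -0.0]
grip_width: 0.0657
```

Request:
move_arm(targets=[[0, 0, -0.015, 0, 0, 0], [0, 0, -0.03, 0, 0, 0], [0, 0, -0.06, 0, 0, 0], [0, 0, -0.09, 0, 0, 0], [0, 0, -0.1, 0, 0, 0]])

```text
time_s: 18.77
ee_pos: [0.5504, 0.1096, 0.135]
eef_rot: [3.137, -0.001, 1.427]
force: [0.6, 0.5, 0.7]
grip_width: 0.0658
```

```bash
python3 - <<'E'
from h import *
from station import ctrl
import pickle
ctrl.camera("side");o=ctrl.get_obs();i=ctrl.camera_info("wrist");im=ctrl.camera("wrist")
pickle.dump((o,i,im),open("pics/w8.pkl","wb"))
cv2.imwrite("pics/w8.png",cv2.resize(im[0:300,160:350],None,fx=2,fy=2)[:,:,::-1])
print({k:np.round(o[k],4) for k in("time_s","ee_pos","eef_rot","force","grip_width")})
c=np.array([.5593,.1839]);a=np.radians(81.5);e=np.array([np.cos(a),np.sin(a)])
p=c-.108*e;plan([(p[0],p[1],.09,81.8),(p[0],p[1],.051,81.8)],o)
E
```

```text
{'time_s': np.float64(18.8167), 'ee_pos': array([0.5506, 0.1096, 0.1352]), 'eef_rot': array([ 3.1358e+00, -1.6000e-03,  1.4267e+00]), 'force': array([ 0.584 , -0.0076,  2.2077]), 'grip_width': np.float64(0.0662)}
shift -0.0332 -0.0025 0.0452 az -0.0019 | len 0.056 turn 0
shift 0.0000 0.0000 0.0390 az -0.0000 | len 0.039 turn 0
```

View pics/w8.png

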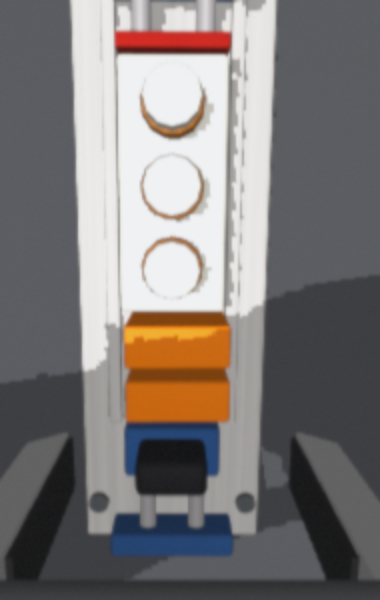

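Both spacers stand upright and square in the channel. The grip's top face is at about (172,478) in the crop. I'll check its position and go for it.

```bash
python3 - <<'E'
from h import *
import pickle
o,i,im=pickle.load(open("pics/w8.pkl","rb"))
c=np.array([.5593,.1839]);a=np.radians(81.5);e=np.array([np.cos(a),np.sin(a)]);f=np.array([-e[1],e[0]])
for n,p,z in(("top front L",(138,462),.074),("top rear L",(138,494),.074),("top front R",(207,462),.074),("top rear R",(206,494),.074),("foot L",(138,440),.042),("foot R",(206,440),.042),("plate L",(117,49),.056),("plate R",(231,48),.056)):
    d=plane(i,(160+p[0]/2,p[1]/2),z)[:2]-c;print(n,(d@e).round(4),(d@f).round(4))
E
```

```text
top front L -0.0982 0.0135
top rear L -0.1123 0.0137
top front R -0.0981 -0.0146
top rear R -0.1123 -0.0144
foot L -0.1001 0.0155
foot R -0.1001 -0.0157
plate L 0.0596 0.0206
plate R 0.0602 -0.0221
```

Request:
move_arm(targets=[[-0.015, -0.001, 0.0, 0, 0, 0], [-0.0315, -0.001, 0.01, 0, 0, 0], [-0.0315, -0.001, 0.025, 0, 0, 0], [-0.0315, -0.001, 0.035, 0, 0, 0], [-0.0315, -0.001, 0.035, 0, 0, 0]])

```text
time_s: 19.28
ee_pos: [0.5419, 0.0783, 0.0925]
eef_rot: [-3.136, 0.001, 1.426]
force: [0.9, 0.2, -0.1]
grip_width: 0.0658
```

Request:
move_arm(targets=[[0, 0, 0, 0, 0, 0], [0, 0, 0, 0, 0, 0], [0, 0, 0, 0, 0, 0], [0, 0, 0, 0, 0, 0], [0, 0, 0, 0, 0, 0]])

```text
time_s: 19.7
ee_pos: [0.5436, 0.0786, 0.0963]
eef_rot: [3.141, -0.0, 1.427]
force: [0.3, -0.3, -0.7]
grip_width: 0.0659
```

On target at (0.5436, 0.0786). Going down and gripping.

Request:
move_arm(targets=[[0, 0, 0.012, 0, 0, 0], [0, 0, 0.024, 0, 0, 0], [0, 0, 0.036, 0, 0, 0], [0, 0, 0.046, 0, 0, 0], [0, 0, 0.046, 0, 0, 0]])

```text
time_s: 20.12
ee_pos: [0.5421, 0.0783, 0.047]
eef_rot: [-3.138, 0.001, 1.427]
force: [0.2, -0.6, -1.1]
grip_width: 0.0655
```

Request:
move_arm(targets=[[0, 0, 0, 0, 0, 0], [0, 0, 0, 0, 0, 0], [0, 0, 0, 0, 0, 0], [0, 0, 0, 0, 0, 0], [0, 0, 0, 0, 0, 0]], fingers=-1, grip_force=40)

```text
time_s: 20.53
ee_pos: [0.5437, 0.0784, 0.0504]
eef_rot: [3.141, -0.0, 1.427]
force: [0.3, 0.6, 0.2]
grip_width: 0.0363
```

Request:
move_arm(targets=[[0, 0, 0, 0, 0, 0], [0, 0, 0, 0, 0, 0], [0, 0, 0, 0, 0, 0], [0, 0, 0, 0, 0, 0], [0, 0, 0, 0, 0, 0]])

```text
time_s: 20.95
ee_pos: [0.5421, 0.0786, 0.0501]
eef_rot: [-3.138, 0.0, 1.427]
force: [-12.3, 0.8, 8.9]
grip_width: 0.0297
```

Gripped (29.7 mm), with a small sideways load. I'll relieve that by shifting 1.5 mm, then push in slow steps.

Request:
move_arm(targets=[[0, -0.0005, 0, 0, 0, 0], [0, -0.001, 0, 0, 0, 0], [0, -0.0015, 0, 0, 0, 0], [0, -0.0015, 0, 0, 0, 0], [0, -0.0015, 0, 0, 0, 0]])

```text
time_s: 21.37
ee_pos: [0.542, 0.0786, 0.0502]
eef_rot: [3.142, -0.0, 1.427]
force: [-2.8, 0.3, 5.2]
grip_width: 0.0298
```

Request:
move_arm(targets=[[0.0015, 0, 0, 0, 0, 0], [0.003, 0, 0, 0, 0, 0], [0.0045, 0, 0, 0, 0, 0], [0.006, 0, 0, 0, 0, 0], [0.008, 0, 0, 0, 0, 0]])

```text
time_s: 21.78
ee_pos: [0.5432, 0.0865, 0.0501]
eef_rot: [-3.142, 0.0, 1.427]
force: [-3.6, -0.8, 4.3]
grip_width: 0.0296
```

Request:
move_arm(targets=[[0.001, 0, 0, 0, 0, 0], [0.003, 0, 0, 0, 0, 0], [0.0045, 0, 0, 0, 0, 0], [0.006, 0, 0, 0, 0, 0], [0.008, 0, 0, 0, 0, 0]])

```text
time_s: 22.2
ee_pos: [0.5444, 0.0943, 0.0502]
eef_rot: [3.141, 0.0, 1.427]
force: [-3.1, -1.3, 5.2]
grip_width: 0.0297
```

```bash
cat >>h.py <<'E'
def rep():
    from station import ctrl
    ctrl.camera("side");F=[]
    for _ in range(3):ctrl.camera("side");F.append(ctrl.get_obs()["force"])
    o=ctrl.get_obs();c=np.array([.5593,.1839]);a=np.radians(81.5);e=np.array([np.cos(a),np.sin(a)]);f=np.array([-e[1],e[0]])
    F=np.mean(F,0);d=o["ee_pos"][:2]-c
    print("t %.2f tcp bed x %.4f (travel %.4f) y %.4f z %.4f"%(o["time_s"],d@e,d@e+.1065,d@f,o["ee_pos"][2]),"F bed x %.1f y %.1f z %.1f"%(F[:2]@e,F[:2]@f,F[2]),"w",round(float(o["grip_width"]),4))
def red(name):
    from station import ctrl
    i=ctrl.camera_info("wrist");im=ctrl.camera("wrist");cv2.imwrite(f"pics/{name}.png",im[:,:,::-1])
    c=np.array([.5593,.1839]);a=np.radians(81.5);e=np.array([np.cos(a),np.sin(a)])
    for n,b in(("red",blobs(im,(0,150,80),(5,255,255),20)[0]),("blue",blobs(im,(100,120,40),(125,255,255),100)[0])):
        for q in b:
            x,y,w,h=q[2]
            if 200<q[1][0]<310:print(n,q[2],"top/bottom bed x",[((plane(i,(q[1][0],v-.5),.056 if n=="red" else .058)[:2]-c)@e).round(4) for v in(y,y+h)])
E
python3 -c "
from h import *
rep();red('p1')"
```

```text
t 22.40 tcp bed x -0.0906 (travel 0.0159) y 0.0015 z 0.0502 F bed x -0.6 y 3.0 z 5.4 w 0.0292
```

The red plate is out of the wrist view here, so I'll track the rack from the side view instead, saving a reference now, and watch the force.

```bash
cat >>h.py <<'E'
def rackshift(ref=None):
    "rack displacement along bed x (mm) from the side view, by sub-pixel template match of the caps"
    from station import ctrl
    i=ctrl.camera_info("side");im=ctrl.camera("side")
    if ref: np.save(f"pics/{ref}.npy",im);cv2.imwrite(f"pics/{ref}.png",im[:,:,::-1])
    c=np.array([.5593,.1839]);a=np.radians(81.5);e=np.array([np.cos(a),np.sin(a)])
    X=lambda s:np.r_[c+s*e,.07]
    r0=np.load("pics/sref.npy");k=(proj(i,X(.031))-proj(i,X(.011)))/20 # px per mm
    p=proj(i,X(.02)).round().astype(int);x0,x1,y0,y1=p[0]-16,p[0]+16,p[1]-12,p[1]+12
    g=lambda m:cv2.resize(cv2.cvtColor(m,cv2.COLOR_RGB2GRAY),None,fx=8,fy=8,interpolation=cv2.INTER_CUBIC)
    T=g(r0[y0:y1,x0:x1]);S=g(im[y0-12:y1+12,x0-16:x1+16])
    R=cv2.matchTemplate(S,T,cv2.TM_CCOEFF_NORMED);_,v,_,q=cv2.minMaxLoc(R)
    d=(np.array(q)/8-[16,12]);print("rack shift mm %.2f  score %.3f px"%(d@k/(k@k),v),d,"px/mm",k.round(2))
E
python3 -c "
from h import *
from station import ctrl
np.save('pics/sref.npy',ctrl.camera('side'))
rackshift()"
```

```text
rack shift mm 0.00  score 0.999 px [0. 0.] px/mm [-0.17 -0.14]
```

Request:
move_arm(targets=[[0.001, 0, 0, 0, 0, 0], [0.002, 0, 0, 0, 0, 0], [0.003, 0, 0, 0, 0, 0], [0.003, 0, 0, 0, 0, 0], [0.003, 0, 0, 0, 0, 0]])

```text
time_s: 22.97
ee_pos: [0.5448, 0.0973, 0.0502]
eef_rot: [3.141, 0.0, 1.427]
force: [-2.5, -1.5, 5.3]
grip_width: 0.0293
```

```bash
python3 -c "
from h import *
rep();rackshift()"
```

```text
t 23.17 tcp bed x -0.0879 (travel 0.0186) y 0.0015 z 0.0502 F bed x -1.7 y 2.4 z 5.5 w 0.0295
rack shift mm 1.24  score 0.990 px [-0.25  -0.125] px/mm [-0.17 -0.14]
```

Request:
move_arm(targets=[[0.001, 0, 0, 0, 0, 0], [0.002, 0, 0, 0, 0, 0], [0.003, 0, 0, 0, 0, 0], [0.003, 0, 0, 0, 0, 0], [0.003, 0, 0, 0, 0, 0]])

```text
time_s: 23.63
ee_pos: [0.5452, 0.0998, 0.0502]
eef_rot: [3.142, 0.001, 1.427]
force: [-3.8, -4.6, 6.5]
grip_width: 0.0292
```

```bash
python3 -c "
from h import *
rep();rackshift()"
```

```text
t 23.83 tcp bed x -0.0852 (travel 0.0213) y 0.0015 z 0.0502 F bed x -4.9 y 3.0 z 5.9 w 0.0303
rack shift mm 3.62  score 0.981 px [-0.625 -0.5  ] px/mm [-0.17 -0.14]
```

Request:
move_arm(targets=[[0.001, 0, 0, 0, 0, 0], [0.002, 0, 0, 0, 0, 0], [0.003, 0, 0, 0, 0, 0], [0.003, 0, 0, 0, 0, 0], [0.003, 0, 0, 0, 0, 0]])

```text
time_s: 24.3
ee_pos: [0.5456, 0.1025, 0.0502]
eef_rot: [-3.142, 0.001, 1.427]
force: [-4.2, -6.0, 6.2]
grip_width: 0.0296
```

```bash
python3 -c "
from h import *
rep();rackshift()"
```

```text
t 24.50 tcp bed x -0.0825 (travel 0.0240) y 0.0015 z 0.0502 F bed x -7.4 y 2.7 z 6.9 w 0.0299
rack shift mm 6.44  score 0.972 px [-1.125 -0.875] px/mm [-0.17 -0.14]
```

Request:
move_arm(targets=[[0.001, 0, 0, 0, 0, 0], [0.002, 0, 0, 0, 0, 0], [0.0025, 0, 0, 0, 0, 0], [0.0025, 0, 0, 0, 0, 0], [0.0025, 0, 0, 0, 0, 0]])

```text
time_s: 24.97
ee_pos: [0.5459, 0.1047, 0.0502]
eef_rot: [-3.141, 0.002, 1.426]
force: [-5.1, -9.2, 7.6]
grip_width: 0.0295
```

```bash
python3 -c "
from h import *
rep();rackshift('s2')"
```

```text
t 25.17 tcp bed x -0.0803 (travel 0.0262) y 0.0015 z 0.0502 F bed x -10.1 y 3.0 z 7.4 w 0.0299
rack shift mm 8.47  score 0.962 px [-1.5   -1.125] px/mm [-0.17 -0.14]
```

Rack shift is 8.5 mm at 10.1 N. That fits 6.8 N on the plate, 1.4 N of jaw spring and about 2 N of friction. One more 1.5 mm.

Request:
move_arm(targets=[[0.0005, 0, 0, 0, 0, 0], [0.001, 0, 0, 0, 0, 0], [0.0015, 0, 0, 0, 0, 0], [0.0015, 0, 0, 0, 0, 0], [0.0015, 0, 0, 0, 0, 0]])

```text
time_s: 25.63
ee_pos: [0.5461, 0.106, 0.0502]
eef_rot: [-3.141, 0.002, 1.426]
force: [-4.7, -10.7, 7.7]
grip_width: 0.0296
```

Request:
move_arm(targets=[[0, 0, 0, 0, 0, 0], [0, 0, 0, 0, 0, 0], [0, 0, 0, 0, 0, 0], [0, 0, 0, 0, 0, 0], [0, 0, 0, 0, 0, 0]])

```text
time_s: 26.05
ee_pos: [0.5462, 0.1059, 0.0502]
eef_rot: [-3.142, 0.002, 1.426]
force: [-4.7, -11.0, 8.1]
grip_width: 0.0298
```

```bash
python3 -c "
from h import *
from station import ctrl
rep();rackshift('s3')
s=cv2.imread('pics/s3.png')[110:220,150:290];w=ctrl.camera('wrist')[0:300,160:350,::-1]
cv2.imwrite('pics/fin.png',np.hstack([cv2.resize(s,(420,330),interpolation=cv2.INTER_CUBIC),cv2.resize(w[:260],(241,330))]))
"
```

```text
t 26.25 tcp bed x -0.0790 (travel 0.0275) y 0.0015 z 0.0502 F bed x -11.8 y 3.5 z 7.2 w 0.0297
rack shift mm 10.06  score 0.956 px [-1.75  -1.375] px/mm [-0.17 -0.14]
```

View pics/fin.png

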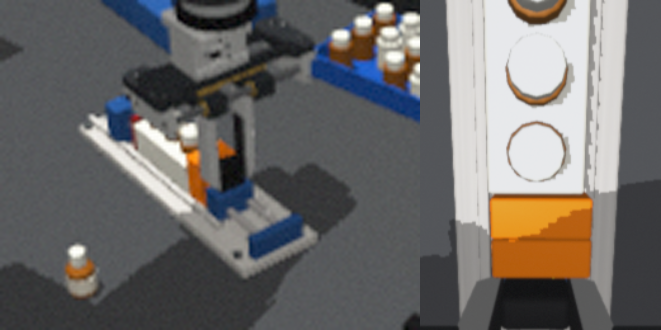

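The stack is closed: rack edge, both spacers and jaw are flush and square. The wrist crop shows the spacers at (541,217) and (541,258). All three readings agree with a plate pressed about 10 mm in: 27.5 mm of travel, 10 mm rack shift and 11.8 N. Handing in while holding.

```bash
python3 -c "
from station import ctrl
print(ctrl.hand_in())"
```

```text
the job is handed in; nothing more can be done
None
```

I stood two orange spacers in the channel, then pushed the jaw up against the stack and handed the job in while still holding it there. The gap measured about 57 mm, so two were enough. The other two spacers stayed in the stand.

**Last checks (about 26 s on the clock):**
- **Plate:** the jaw had travelled 27.5 mm. The rack had moved about 10.1 mm in the side view, so the plate should be pressed in about 10 mm, and about 9.5 mm judging from where the force began to rise. I did not measure the plate directly because it was out of the wrist camera's view.
- **Push:** about 11.8 N along the channel, steady. That fits roughly 8 N on the plate plus the jaw spring and friction.
- **Stack:** the last picture shows the spacers flush, square and upright between jaw and rack.

**Disagreements and leftovers:**
- **Jaw edge:** its first triangulated height came out near 20 mm instead of 42 mm. I had picked the foot of the jaw face, so I took the gap from there.
- **Sideways load:** about 3.5 N sideways and 7 N vertical remained on the grip, with the jaw sitting about 1.5 mm off my estimated centre line.
- **Refused moves:** two were refused for turns over 30° and I replanned them.
- **Bystanders:** I saw no contact with any of them, but I did not re-measure where they stand.

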